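Set the polishing spindle's speed and running clearance

ROBOT

A 6-joint arm with a two-finger parallel gripper is mounted at the origin on a cart in front of the work surface, level with it; the furniture and walls round the work are solid. World frame = base frame: x ahead of the robot, y to its left, z up, the work surface at z = 0. Lengths are in mm, angles in rad, forces in N, time in s.
With the tool pointing down it reaches from about 325 to 850 mm from the base axis. Payload 4.4 kg.
Tool frame: the origin (TCP) lies at the very end of the fingers, on their centre line; the grasp point (between the pads) lies 19 mm behind it; z points along the fingers, y is the line along which they close (so a half turn about z gives the same grasp; the last joint's range is limited). The gripper opens to 94 mm and grips with 3 to 60 N. Pads are 16 mm wide; open, the fingers measure 119 mm over their backs; the gripper's body (75 mm by 177 mm) begins 78 mm behind the grasp point.
Start: joints at [-1.454, 0.207, 1.542, -0, 1.393, -0.15], TCP at [152.138, -554.51, 205.447] pointing down, gripper open.
Joint ranges: [-2.73, 2.73], [-0.86, 2.22], [0.23, 2.46], [-1.11, 4.25], [0.08, 2.63], [-2.82, 2.82]. Speed limits (rad/s): [2.79, 2.79, 3.14, 3.14, 3.14, 3.14].

INTERFACE

Orientations are given as [roll, pitch, yaw] about the fixed x, y, z axes, in that order (R = Rz(yaw) Ry(pitch) Rx(roll)).
In Python, from workcell import ctrl, viewer, nets gives the robot as it stands. The module is installed in compiled form; this text tells all that it offers.
- The arm moves only by the tool send_rows, never from a script. Its argument "steps" is a list of rows, each a list of 7 numbers: the turn, a rotation vector about the world's x, y, z in rad, then the shift along the world's x, y, z in m, then the gripper's target within -1 to 1 (shut at 1, half-way at 0, fully open at -1). In form: [[wx, wy, wz, dx, dy, dz, gripper], ...]. A call has 1 to 5 rows; each row is the pose to reach, as a shift and turn from the pose commanded when the call began; what a row does not reach only later rows make up. A row lasts 1/8 s, in which the tool goes at most 62.5 mm and 10.7 degrees, less where a joint would pass 70% of its speed; a pose out of reach is approached as far as the arm can. A call with a gripper value outside its range is refused whole. The fingers move at their own pace and stop on an object; the grip force is fixed at half the most. Time passes only in rows, so rows that repeat a pose let the fingers close. It gives the time, the measured TCP pose, the force, the opening and the grip force at its end, in the units of the state.
- ctrl.read_state(): the state, without advancing time (a new reading comes with each control period).
- viewer.read_camera(name): name is "scene" or "top" or "wrist"; returns (picture, depth): 480x640x3 uint8, red, green, blue; 480x640 float32, mm along the optical axis (not along the pixel's ray), 0 where there is no reading.
- viewer.camera_info(name): a dict with "fov_y" (degrees; the focal length in pixels is half the picture's height over the tangent of half this angle, whatever the lens; pixels are square), "cx", "cy" (the principal point, pixels), "pose" (4x4, takes a point from camera to world coordinates); the wrist camera has in their place "T_tool_cam" (4x4, takes a point from camera to tool coordinates, whose origin is the TCP and whose axes are the flange's). Camera axes: x right, y down, z forward; pixel columns grow to the right and rows downward; lengths in mm; the calibration is good to about 2 mm. The wrist camera is an equidistant fisheye: a pixel r from the principal point sees the ray r / f radians off the axis. A picture is of the moment at which its call begins: read the wrist's pose just before it. camera_info takes no time and is no camera call.
- ctrl.close_job(): hands the job in; it is judged then, once.
Trained networks look in the newest picture that a camera, given by its name, has taken for a name from the list of things; names that differ only in an ending like _2 or _b are one class to them, and where a whole thing is asked for, a point or a joint stands for the part that bears it (a point fixed in the world has none). Each returns a list of dicts, best first, with "conf" (0 to 1); they miss things now and then, are a little off and sometimes report something else, mostly with a low value. They report only what shows in the picture. A call takes as long as a camera call.
- nets.search_frame(camera, target): "box" ([left, top, right, bottom] in pixels, round what is visible of it).
- nets.trace(camera, target): "mask" (480x640 bool, what is visible of it) and "box" ([left, top, right, bottom] in pixels, round what is visible of it).
- nets.tip_of(camera, target): "uv" ([column, row] in pixels: a listed point, or the origin of a listed thing).
The state is a dict: "time": time; "q": joint angles; "joint_vel": joint speeds; "joint_torque": joint torques, N m; "tool_pos": TCP position; "tool_rot": TCP orientation; "wrist_force": force on the tool from outside, world axes, zero at the start; "torque": the same for the moment, N m; "width": opening from 0.0 (shut) to 1.0 (fully open); "finger_force": force on a finger pad.
Only numpy, scipy, OpenCV 4.12 (cv2) and the standard library are available. Lean on these libraries where they do the work, as an engineer would, in place of code of your own. Each camera call takes 0.05 s, during which the arm holds its last target. There are 200 camera calls.

TASK

Get the polishing spindle ready for its test run: first turn the controller's dial until its pointer stands at the arrowhead of the preset ring, then screw the spindle's knurled nut down until it bottoms out and back it off a quarter turn. Finish while still gripping the nut, holding it still at that quarter turn so that I can tighten its clamp screw; leave the dial set and the tools lying around where they are.

Things in the scene. Friction and masses are not known exactly. Their poses are not given: they have to be found in the camera images.
- dial (a joint): speed dial of the controller: a black round ribbed knob on the deck of a grey box (130x110x50 mm, fixed to the bench). Angle in rad, growing anticlockwise seen from above; at 0 its pointer points along the box's own x axis (away from the robot at yaw 0). It turns endlessly for practical purposes (no stop within a full turn either way of any start or setting), with light friction (0.03 N m), and stays where it is left
- dial_grip (a point): point on the dial's vertical axis, at the height to grip, 28 mm above the box's deck; the deck is 50 mm above the bench. The knob is 40 mm across (41 at the ribs) from 10 to 40 mm above the deck; below that it has a flared skirt 54 mm across. Nothing else on the deck is higher than 6 mm
- dial_pointer (a point): the direction of the dial's pointer line (light stroke on top, down the side and on the skirt): a point 30 mm out from the dial's axis, 6 mm above the deck, which turns with the dial
- preset_arrow (a point): tip of the one dark arrowhead of the preset ring, the thin metal ring (63 mm across, fixed for the job) that lies on the deck under the dial's skirt; the arrowhead (11 mm long, 13 mm wide at its outer end) points inwards at the dial. The point lies 30 mm out from the dial's axis, 6 mm above the deck, so it coincides with dial_pointer when the dial is set
- nut (a joint): turn of the knurled adjusting nut on the spindle's thread, in rad: 0 is screwed fully down on its seat (a hard stop), growing as it is unscrewed, anticlockwise seen from above (right-hand thread, 4 mm of rise per full turn, rises by itself as it is turned). It is already on the thread, has an upper stop at 7 rad, turns with light friction (0.03 N m) and stays where it is left
- nut_grip (a point): point on the nut's vertical axis, 17 mm above its underside: where to grip. The steel nut is 36 mm across (37 at the knurls) and 30 mm tall; fully down its underside is 66 mm above the bench. It sits on the vertical threaded rod of a small polishing spindle (112 mm square base fixed to the bench, 110 mm round platter with its top 49 mm above the bench, hub under the nut). The rod is 13 mm across and its end is 116 mm above the bench
- nut_screw (a point): head of the small clamp screw in the nut's top face, 12.5 mm out from the axis; it turns with the nut and shows its angle. (A shelf overhangs the back of the bench, from about 0.63 m in front of the robot, less than 0.6 m up: keep the arm clear of it)
- ring_clamp: bystander, leave it where it is: wooden ring clamp, 26x130x28 mm, lying between the two machines; origin under its centre
- chasing_hammer: bystander, leave it where it is: small hammer with wooden handle, 61x229x28 mm, behind the machines; origin under its centre
- pliers_teal: bystander, leave it where it is: pliers with teal handles, 90x131x13 mm, on the right; origin under its centre
- dapping_block: bystander, leave it where it is: 50 mm yellow cube with round hollows, behind on the left; origin under its centre

How it is judged:
By the outcome, as a careful person would: the job done as asked, in the order asked, and still so for the second after the job is handed in, while the arm keeps its last pose, push and grip.
It also fails if it takes over 67 s, if anything falls off the work surface, if the arm or the gripper's body presses on something with over 40 N, if the wrist force passes 120 N, or if a joint passes its speed limit or range.

## Working session

There is one attempt and no reset: what is moved stays moved. The work goes in short steps, Python scripts to look and compute and a tool call to move; the robot and the scene stay as the last step left them, time stands still between calls to the robot, and variables do not carry over. Pictures are saved under pics/ and viewed, at most 10 in all, crops included, and the job is handed in when it is done.

Besides the shell and the picture viewer there is one more tool, called by a JSON object that holds its "method" and its "body". send_rows: Moves the arm, as the interface text tells. Its arguments: {"type":"object","properties":{"steps":{"type":"array"}},"required":["steps"]}

```bash
mkdir -p pics; cat > h.py <<'E'
import numpy as np, cv2
from workcell import ctrl, viewer, nets
from scipy.spatial.transform import Rotation as R
def snap(c,fn=None):
    s=ctrl.read_state(); im,d=viewer.read_camera(c)
    if fn: cv2.imwrite('pics/'+fn,im[...,::-1])
    return s,im,d
def ray(c,uv,s=None):
    i=viewer.camera_info(c); f=240/np.tan(np.radians(i['fov_y']/2))
    x=(np.array(uv,float)-[i['cx'],i['cy']])/f
    if c=='wrist':
        r=np.hypot(*x); v=np.array([*(x/max(r,1e-9)*np.sin(r)),np.cos(r)])
        T=np.eye(4); T[:3,:3]=R.from_euler('xyz',s['tool_rot']).as_matrix(); T[:3,3]=s['tool_pos']; T=T@np.array(i['T_tool_cam'])
    else: v=np.array([*x,1.]); T=np.array(i['pose'])
    return T[:3,3],T[:3,:3]@v
def atz(c,uv,z,s=None):
    o,v=ray(c,uv,s); return o+v*(z-o[2])/v[2]
def tip(c,n):
    return [(np.round(t['uv'],1),round(t['conf'],2)) for t in nets.tip_of(c,n)[:2]]
E
python3 - <<'E'
from h import *
Z=dict(dial_grip=78,dial_pointer=56,preset_arrow=56,nut_grip=90,nut_screw=105,ring_clamp=0,chasing_hammer=0)
print(ctrl.read_state()); print(viewer.camera_info('wrist'))
for c in ('top','scene'):
    s,im,d=snap(c,c+'.png')
    for n,z in Z.items():
        for uv,cf in tip(c,n): print(c,n,uv,cf,atz(c,uv,z).round(1))
E
```

```text
{'time': 0.0, 'q': array([-1.45350537e+00,  2.07410063e-01,  1.54292240e+00,  3.21600942e-06,
        1.39348111e+00, -1.50509999e-01]), 'joint_vel': array([ 5.14490424e-05,  1.34833410e-03,  4.67482433e-04, -1.15865291e-03,
       -2.57158701e-04,  1.11790751e-03]), 'joint_torque': array([-2.12711486e-03, -3.70881987e+01, -2.81419963e+01,  6.94884430e-02,
        3.60657682e-02, -1.70942217e-04]), 'tool_pos': array([ 152.04270888, -553.71526738,  204.31141308]), 'tool_rot': array([-3.13939732e+00, -3.36137473e-04,  2.67800021e-01]), 'wrist_force': array([-0.36938753,  0.31541736, -0.69250443]), 'torque': array([-0.03550658, -0.00886185, -0.05909509]), 'finger_force': 0.0, 'width': 1.000645173530077}
{'fov_y': 65.70646984690485, 'cx': 317.48977904579294, 'cy': 240.64573993952368, 'T_tool_cam': array([[ 1.41067955e-04, -9.61191340e-01, -2.75882562e-01,
         8.21047535e+01],
       [ 9.99999855e-01, -7.87344120e-06,  5.38764816e-04,
         9.53091621e-01],
       [-5.20028221e-04, -2.75882598e-01,  9.61191199e-01,
        -1.78305796e+02],
       [ 0.00000000e+00,  0.00000000e+00,  0.00000000e+00,
         1.00000000e+00]])}
top dial_grip [356.7 288.9] 0.66 [ 491.4 -179.5   78. ]
top dial_pointer [352.3 273.6] 0.93 [ 524. -171.   56.]
top preset_arrow [346.9 300. ] 0.71 [ 468.  -160.1   56. ]
top nut_grip [197.9 285.9] 0.69 [492.6 149.8  90. ]
top ring_clamp [269.1 282.2] 0.81 [504.3  12.2   0. ]
top chasing_hammer [277.5 195.2] 0.91 [701.6  -2.1   0. ]
scene dial_grip [367.1 240.2] 0.67 [ 485.9 -169.9   78. ]
scene dial_pointer [357.  243.9] 0.63 [ 514.4 -167.9   56. ]
scene preset_arrow [373.7 251.9] 0.38 [ 460.7 -161.    56. ]
scene nut_grip [294.8 310.8] 0.64 [485.9 154.7  90. ]
scene nut_screw [298.5 308.3] 0.67 [473.9 156.6 105. ]
scene ring_clamp [322.9 300.1] 0.68 [506.6  10.4   0. ]
scene chasing_hammer [263.5 276.9] 0.94 [685.7  16.9   0. ]
```

View pics/top.png

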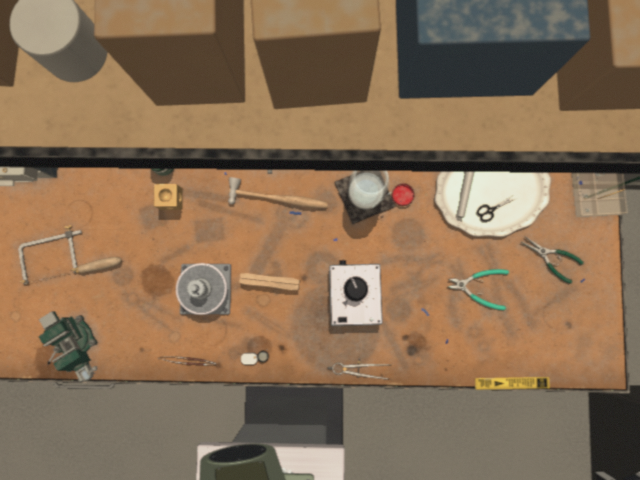

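View pics/scene.png

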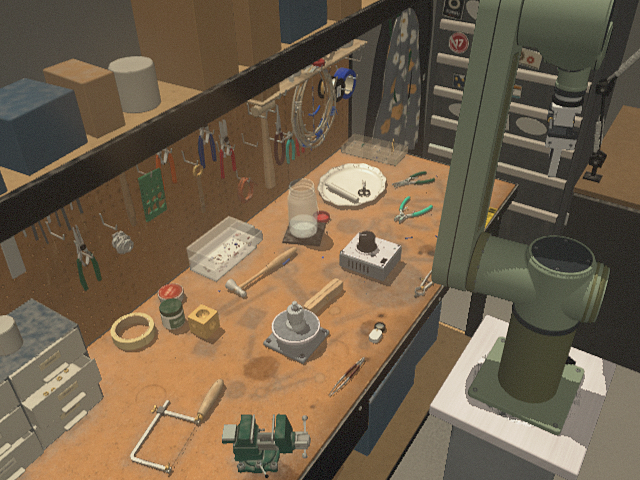

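The dial is at about px (356,289) in the top view, its pointer up and slightly right. The nut is at (198,286), with the wooden clamp between them. I'm moving above the dial to look from close by.

{"method": "send_rows", "body": {"steps": [[0,0,0,0.19,0.21,0.0,-1],[0,0,0,0.19,0.21,0.0,-1],[0,0,0,0.19,0.21,0.0,-1],[0,0,0,0.19,0.21,0.0,-1],[0,0,0,0.19,0.21,0.0,-1]]}}

```text
time: 1.42
tool_pos: [343.7, -342.2, 205.7]
tool_rot: [3.141, -0.001, 0.27]
wrist_force: [0.2, -1.1, -1.0]
width: 0.998
finger_force: 0.0
```

{"method": "send_rows", "body": {"steps": [[0,0,-0.268,0.148,0.167,0.0,-1],[0,0,-0.268,0.148,0.167,0.0,-1],[0,0,-0.268,0.148,0.167,0.0,-1],[0,0,-0.268,0.148,0.167,0.0,-1],[0,0,-0.268,0.148,0.167,0.0,-1]]}}

```text
time: 2.05
tool_pos: [491.6, -175.2, 205.5]
tool_rot: [-3.141, -0.0, 0.005]
wrist_force: [0.0, -0.2, 0.1]
width: 0.997
finger_force: 0.0
```

```bash
cat > look.py <<'E'
import sys; from h import *
s,im,d=snap('wrist',sys.argv[1]); print(s['time'],s['tool_pos'].round(1),s['tool_rot'].round(3),s['torque'].round(2))
for a in sys.argv[2:]:
    n,z=a.split(':')
    for uv,cf in tip('wrist',n): print(n,uv,cf,atz('wrist',uv,float(z),s).round(1))
E
python3 look.py w1.png dial_grip:78 dial_pointer:56 preset_arrow:56
```

```text
2.05 [ 491.6 -175.2  205.5] [-3.141 -0.     0.005] [ 0.    0.02 -0.  ]
dial_grip [319.5 235. ] 0.66 [ 491.2 -177.6   78. ]
dial_pointer [308.9 199.7] 0.69 [ 517.9 -168.    56. ]
preset_arrow [300.1 246.9] 0.55 [ 473.8 -159.9   56. ]
```

View pics/w1.png

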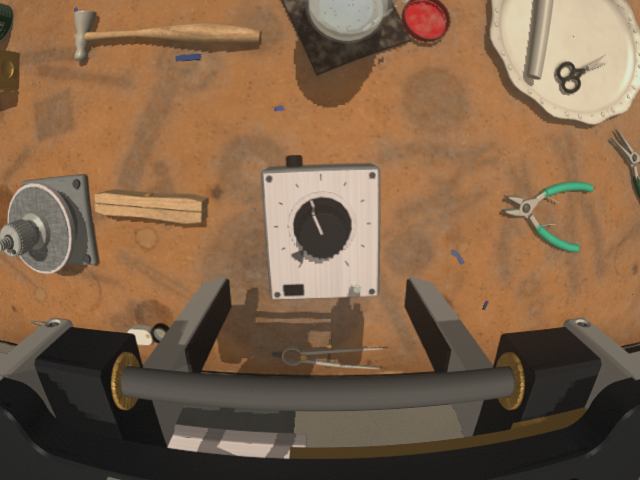

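Dial knob is around (322,229), its pointer toward (311,203), the dark arrowhead at about (299,255). I'll enlarge a crop.

```bash
python3 - <<'E'
from h import *
im=cv2.imread('pics/w1.png'); cv2.imwrite('pics/c1.png',cv2.resize(im[175:285,250:395],None,fx=5,fy=5,interpolation=cv2.INTER_CUBIC))
E
```

```text
(no output)
```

View pics/c1.png

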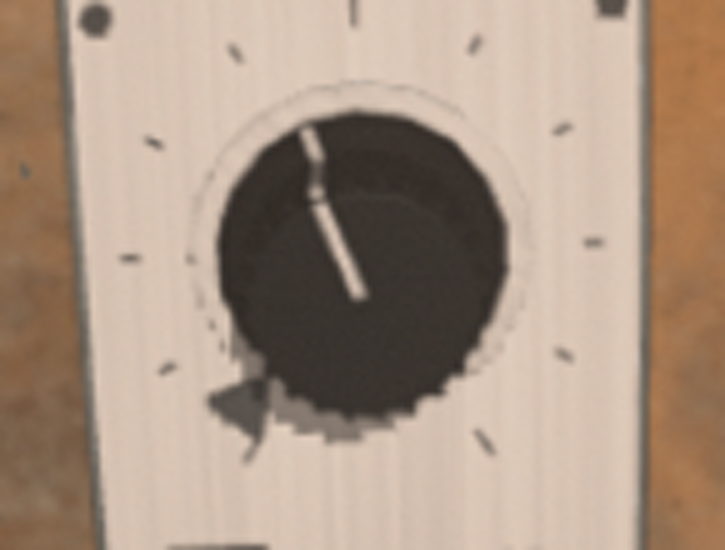

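```bash
python3 - <<'E'
from h import *
s=ctrl.read_state()
P=lambda x,y,z: atz('wrist',(250+(x+.5)/5-.5,175+(y+.5)/5-.5),z,s)[:2]
c=P(362,301,90); print('c',c)
ring=np.array([P(x,y,51) for x,y in [(192,250),(360,83),(530,248)]]); print('ring',ring, 'cx', (ring[0]+ring[2])/2)
for n,p in dict(top=P(318,200,90),s0=P(360,298,90),skirt=P(308,130,56),tip=P(272,381,54),b1=P(208,402,54),b2=P(258,440,54),b=P(233,421,54)).items():
    d=p-c; print(n,p.round(1),np.hypot(*d).round(1),np.arctan2(d[1],d[0]).round(3))
t=P(318,200,90)-P(360,298,90); print(np.arctan2(t[1],t[0]))
t=P(272,381,54)-P(233,421,54); print(np.arctan2(-t[1],-t[0]))
E
```

```text
c [ 492.43662721 -182.76537397]
ring [[ 491.69614802 -151.90039517]
 [ 522.66274044 -182.84957698]
 [ 492.00117689 -214.29145261]] cx [ 491.84866245 -183.09592389]
top [ 509.3 -175.6] 18.3 0.399
s0 [ 492.9 -182.4] 0.6 0.573
skirt [ 514.9 -173.5] 24.3 0.391
tip [ 467.3 -166.5] 29.9 2.567
b1 [ 463.2 -154.5] 40.7 2.373
b2 [ 455.7 -163.7] 41.4 2.664
b [ 459.4 -159.1] 40.6 2.519
0.3932245483815439
2.3855054315158557
```

{"method": "send_rows", "body": {"steps": [[0,0,0,0.0006,-0.0078,-0.05,-1],[0,0,0,0.0006,-0.0078,-0.1,-1],[0,0,0,0.0006,-0.0078,-0.1425,-1],[0,0,0,0.0006,-0.0078,-0.1425,-1],[0,0,0,0.0006,-0.0078,-0.1425,-0.1]]}}

```text
time: 2.88
tool_pos: [491.5, -186.8, 64.6]
tool_rot: [3.14, -0.002, -0.002]
wrist_force: [0.8, 0.2, 0.9]
width: 0.931
finger_force: 0.0
```

{"method": "send_rows", "body": {"steps": [[0,0,0,0,0,0,1],[0,0,0,0,0,0,1],[0,0,0,0,0,0,1],[0,0,0,0,0,0,1],[0,0,0,0,0,0,1]]}}

```text
time: 3.5
tool_pos: [490.9, -179.1, 63.3]
tool_rot: [-3.129, 0.0, -0.002]
wrist_force: [0.9, 15.2, 8.6]
width: 0.422
finger_force: 30.1
```

The force and the offset show that the axis is about 4–5 mm to the left of my estimate, so I'm recentring.

{"method": "send_rows", "body": {"steps": [[0,0,0,0,0.005,0,1],[0,0,0,0,0.005,0,1]]}}

```text
time: 3.75
tool_pos: [490.9, -178.9, 63.3]
tool_rot: [-3.139, -0.0, -0.0]
wrist_force: [-0.1, 5.6, 5.6]
width: 0.428
finger_force: 30.0
```

{"method": "send_rows", "body": {"steps": [[0,0,0,0,0.003,0.001,1],[0,0,0.15,0,0.003,0.001,1],[0,0,0.3,0,0.003,0.001,1],[0,0,0.45,0,0.003,0.001,1],[0,0,0.6,0,0.003,0.001,1]]}}

```text
time: 4.38
tool_pos: [491.0, -179.3, 63.5]
tool_rot: [3.138, 0.001, 0.604]
wrist_force: [2.1, -3.5, -4.2]
width: 0.423
finger_force: 29.8
```

{"method": "send_rows", "body": {"steps": [[0,0,0.15,0,0,0,1],[0,0,0.3,0,0,0,1],[0,0,0.45,0,0,0,1],[0,0,0.6,0,0,0,1],[0,0,0.75,0,0,0,1]]}}

```text
time: 5.0
tool_pos: [491.6, -179.8, 63.5]
tool_rot: [3.139, 0.004, 1.355]
wrist_force: [4.6, -4.2, -5.7]
width: 0.419
finger_force: 29.8
```

{"method": "send_rows", "body": {"steps": [[0,0,0.15,0,0,0,1],[0,0,0.3,0,0,0,1],[0,0,0.45,0,0,0,1],[0,0,0.6,0,0,0,1],[0,0,0.75,0,0,0,1]]}}

```text
time: 5.62
tool_pos: [492.3, -179.8, 63.5]
tool_rot: [3.141, 0.006, 2.105]
wrist_force: [6.1, -3.3, -8.0]
width: 0.422
finger_force: 29.8
```

{"method": "send_rows", "body": {"steps": [[0,0,0.035,0,0,0,1],[0,0,0.035,0,0,0,1],[0,0,0.035,0,0,0,1]]}}

```text
time: 6.0
tool_pos: [492.3, -179.8, 63.5]
tool_rot: [3.141, 0.006, 2.135]
wrist_force: [5.7, -3.4, -7.5]
width: 0.423
finger_force: 29.8
```

{"method": "send_rows", "body": {"steps": [[0,0,0,0,0,0,-1],[0,0,0,0,0,0,-1],[0,0,0,0,0,0,-1],[0,0,0,0,0,0,-1]]}}

```text
time: 6.5
tool_pos: [490.6, -177.3, 64.0]
tool_rot: [-3.141, -0.0, 2.135]
wrist_force: [-0.2, -0.2, 0.2]
width: 0.811
finger_force: 0.0
```

{"method": "send_rows", "body": {"steps": [[0,0,0,0,0,0.04,-1],[0,0,0,0,0,0.09,-1],[0,0,0,0,0,0.09,-1],[0,0,0,0,0,0.09,-1]]}}

```text
time: 7.0
tool_pos: [490.4, -177.1, 153.7]
tool_rot: [-3.141, -0.0, 2.135]
wrist_force: [-0.4, 0.0, -1.0]
width: 1.004
finger_force: 0.0
```

```bash
python3 look.py w2.png dial_grip:78 dial_pointer:56 preset_arrow:56; python3 - <<'E'
from h import *
im=cv2.imread('pics/w2.png'); s=ctrl.read_state()
m=min([(np.hypot(*(atz('wrist',(u,v),80,s)-[491.5,-179.3,80])[:2]),u,v) for u in range(150,500,2) for v in range(100,400,2)]); print(m); u,v=m[1:]
np.save('o.npy',[u-70,v-55])
cv2.imwrite('pics/c2.png',cv2.resize(im[v-55:v+55,u-70:u+70],None,fx=5,fy=5,interpolation=cv2.INTER_CUBIC))
E
```

```text
7.0 [ 490.4 -177.1  153.7] [-3.141 -0.     2.135] [-0.02 -0.09 -0.01]
dial_grip [316.  256.6] 0.56 [ 493.6 -182.    78. ]
dial_pointer [299.4 211.8] 0.73 [ 467.8 -164.8   56. ]
preset_arrow [301.6 209.3] 0.91 [ 468.2 -162.2   56. ]Traceback (most recent call last):
  File "<stdin>", line 3, in <module>
  File "h.py", line 17, in atz
    o,v=ray(c,uv,s); return o+v*(z-o[2])/v[2]
        ~~~^^^^^^^^
  File "h.py", line 9, in ray
    i=viewer.camera_info(c); f=240/np.tan(np.radians(i['fov_y']/2))
ValueError: time passes only in moves, steps and waits
```

```bash
python3 - <<'E'
import cv2
im=cv2.imread('pics/w2.png')
cv2.imwrite('pics/c2.png',cv2.resize(im[165:315,230:420],None,fx=4,fy=4,interpolation=cv2.INTER_CUBIC))
E
```

```text
(no output)
```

View pics/c2.png

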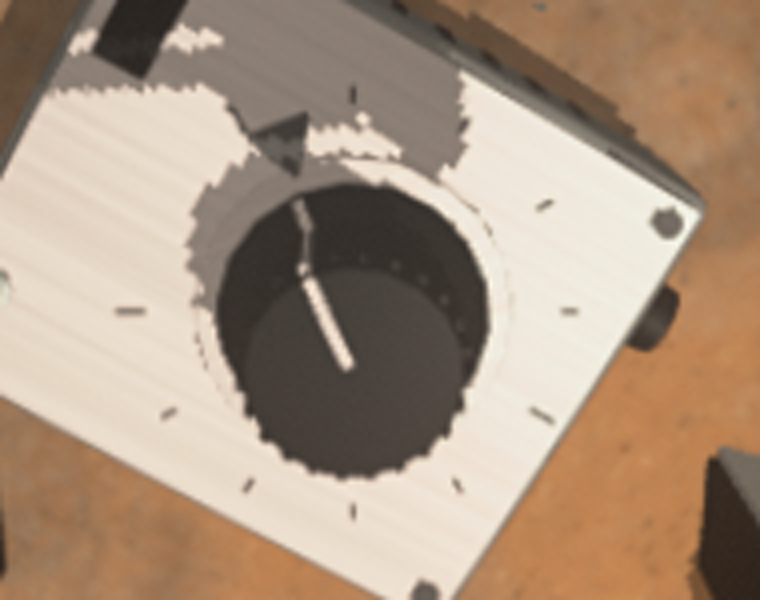

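The pointer's skirt stroke ends at crop px (298,200), nearly in line with the arrowhead's tip at (298,176). I'll work out the remaining angle.

```bash
python3 - <<'E'
from h import *
s=ctrl.read_state()
P=lambda x,y,z: atz('wrist',(230+(x+.5)/4-.5,165+(y+.5)/4-.5),z,s)[:2]
c0=P(353,373,90);A=lambda d:round(float(np.arctan2(d[1],d[0])),3)
ring=np.array([P(x,y,51) for x,y in [(196,320),(510,315),(440,175),(203,345)]])
# skirt circle points -> centre
import scipy.optimize as o
r=o.least_squares(lambda p:np.hypot(*(ring-p).T)-31.5,c0).x
print(c0,r)
t=P(303,270,90)-P(349,368,90); print('stroke',A(t))
for c in (c0,r):
    for n,p in dict(top=P(303,270,90),skirt=P(298,202,54),skirt2=P(309,232,60),tip=P(298,176,54),tip51=P(298,176,51.5),base=P(278.5,123.5,54)).items(): print(n,p.round(1),np.hypot(*(p-c)).round(1),A(p-c))
E
```

```text
[ 491.80992828 -177.65397558] [ 491.81591842 -177.30673538]
stroke 2.554
top [ 475.  -166.8] 20.0 2.567
skirt [ 471.1 -164.5] 24.5 2.577
skirt2 [ 475.4 -167.1] 19.5 2.571
tip [ 468.4 -160.2] 29.1 2.501
tip51 [ 468.6 -160.7] 28.7 2.51
base [ 460.  -153.6] 39.9 2.495
top [ 475.  -166.8] 19.8 2.582
skirt [ 471.1 -164.5] 24.3 2.589
skirt2 [ 475.4 -167.1] 19.3 2.586
tip [ 468.4 -160.2] 28.9 2.511
tip51 [ 468.6 -160.7] 28.5 2.52
base [ 460.  -153.6] 39.6 2.502
```

{"method": "send_rows", "body": {"steps": [[0,0,0,0.001,-0.001,-0.045,-1],[0,0,0,0.001,-0.001,-0.09,-1],[0,0,0,0.001,-0.001,-0.09,-0.1],[0,0,0,0.001,-0.001,-0.09,1],[0,0,0,0.001,-0.001,-0.09,1]]}}

```text
time: 7.82
tool_pos: [493.5, -179.2, 66.1]
tool_rot: [3.14, 0.004, 2.135]
wrist_force: [-0.7, -0.3, 0.3]
width: 0.718
finger_force: 0.0
```

{"method": "send_rows", "body": {"steps": [[0,0,0,0,0,0,1],[0,0,0,0,0,0,1],[0,0,-0.03,0,0,0,1],[0,0,-0.065,0,0,0,1],[0,0,-0.065,0,0,0,1]]}}

```text
time: 8.45
tool_pos: [491.9, -178.7, 64.5]
tool_rot: [-3.141, 0.001, 2.069]
wrist_force: [-1.7, -0.4, 5.8]
width: 0.418
finger_force: 30.1
```

{"method": "send_rows", "body": {"steps": [[0,0,0,0,0,0,1],[0,0,0,0,0,0,-1],[0,0,0,0,0,0,-1],[0,0,0,0,0,0,-1],[0,0,0,0,0,0,-1]]}}

```text
time: 9.07
tool_pos: [491.6, -178.1, 63.7]
tool_rot: [-3.142, -0.0, 2.07]
wrist_force: [-0.6, -0.7, -1.4]
width: 0.808
finger_force: 0.0
```

{"method": "send_rows", "body": {"steps": [[0,0,0,0,0,0.04,-1],[0,0,0,0,0,0.09,-1],[0,0,0,0,0,0.09,-1],[0,0,0,0,0,0.09,-1]]}}

```text
time: 9.57
tool_pos: [491.4, -178.1, 153.6]
tool_rot: [-3.141, -0.0, 2.07]
wrist_force: [0.5, 0.5, -0.0]
width: 1.003
finger_force: 0.0
```

```bash
python3 look.py w3.png dial_pointer:56 preset_arrow:56; python3 - <<'E'
import cv2
im=cv2.imread('pics/w3.png')
cv2.imwrite('pics/c3.png',cv2.resize(im[165:315,230:420],None,fx=4,fy=4,interpolation=cv2.INTER_CUBIC))
E
```

```text
9.575 [ 491.4 -178.1  153.6] [-3.141 -0.     2.07 ] [-0.02 -0.15  0.01]
dial_pointer [301.2 208.8] 0.92 [ 469.8 -161.4   56. ]
preset_arrow [299.6 211. ] 0.95 [ 469.5 -163.5   56. ]
```

View pics/c3.png

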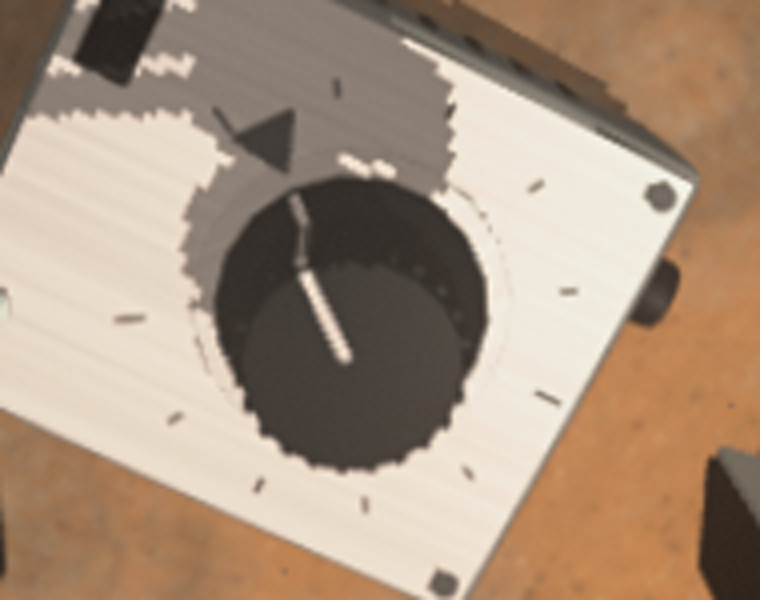

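The pointer's skirt end is at (295,197) and the arrow tip at (288,173), so they look radially in line. I'll check with numbers.

```bash
python3 - <<'E'
from h import *
import scipy.optimize as o
s=ctrl.read_state()
P=lambda x,y,z: atz('wrist',(230+(x+.5)/4-.5,165+(y+.5)/4-.5),z,s)[:2]
A=lambda d:round(float(np.arctan2(d[1],d[0])),3)
c0=P(352,367,90)
ring=np.array([P(x,y,51) for x,y in [(193,315),(508,290),(450,187),(205,350)]])
r=o.least_squares(lambda p:np.hypot(*(ring-p).T)-31.5,c0).x
print(c0,r,'stroke',A(P(303,270,90)-P(347,361,90)))
for c in (c0,r): print([ (n,A(p-c)) for n,p in dict(top=P(302,270,90),skirt=P(295,199,54),skirt2=P(304,226,60),tip=P(288,173,54),tip51=P(288,173,51.5),base=P(263.5,123,54)).items()])
E
```

```text
[ 491.9892458  -177.73797071] [ 493.11887027 -179.2563523 ] stroke 2.5
[('top', 2.525), ('skirt', 2.535), ('skirt2', 2.539), ('tip', 2.497), ('tip51', 2.508), ('base', 2.501)]
[('top', 2.497), ('skirt', 2.512), ('skirt2', 2.511), ('tip', 2.48), ('tip51', 2.49), ('base', 2.488)]
```

The dial is set to within about 1°. Next I move above the nut.

{"method": "send_rows", "body": {"steps": [[0,0,0,0,0.05,0.04,-1],[0,0,0,0,0.11,0.05,-1],[0,0,0,0,0.17,0.05,-1],[0,0,0,0,0.23,0.05,-1],[0,0,0,0,0.28,0.05,-1]]}}

```text
time: 10.35
tool_pos: [490.6, 103.8, 202.6]
tool_rot: [-3.139, -0.001, 2.071]
wrist_force: [1.0, -0.5, 0.5]
width: 0.997
finger_force: 0.0
```

{"method": "send_rows", "body": {"steps": [[0,0,0,0,0.05,0,-1],[0,0,0,0,0.05,0,-1],[0,0,0,0,0.05,0,-1]]}}

```text
time: 10.72
tool_pos: [491.0, 151.3, 202.8]
tool_rot: [-3.139, -0.0, 2.07]
wrist_force: [-0.3, -0.5, 0.4]
width: 1.001
finger_force: 0.0
```

```bash
python3 look.py w4.png nut_grip:90 nut_screw:103; python3 - <<'E'
import cv2
im=cv2.imread('pics/w4.png')
cv2.imwrite('pics/c4.png',cv2.resize(im[155:305,220:420],None,fx=4,fy=4,interpolation=cv2.INTER_CUBIC))
E
```

```text
10.725 [491.  151.3 202.8] [-3.139 -0.     2.07 ] [ 0.04 -0.17  0.05]
nut_grip [313.6 230.9] 0.76 [487.4 153.6  90. ]
nut_screw [297.1 234.5] 0.76 [476.1 148.  103. ]
```

View pics/c4.png

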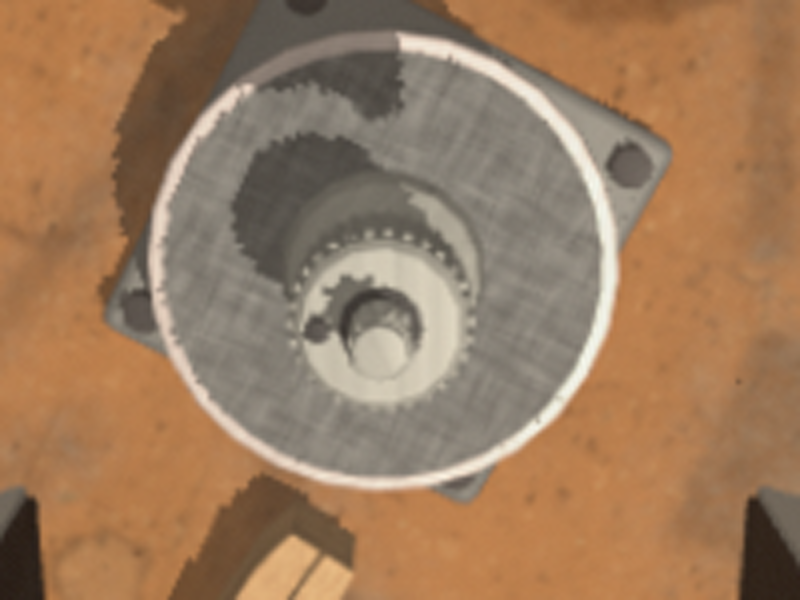

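The nut's top face is centred at crop px (384,328), the screw is at (317,328) and the rod end at (381,355). Depth gives the nut's height.

```bash
python3 - <<'E'
from h import *
s,im,d=snap('wrist')
px=lambda x,y:(220+(x+.5)/4-.5,155+(y+.5)/4-.5)
def P3(x,y):
    uv=px(x,y); o,v=ray('wrist',uv,s); i=viewer.camera_info('wrist')
    z=d[int(round(uv[1])),int(round(uv[0]))]
    f=240/np.tan(np.radians(i['fov_y']/2)); r=np.hypot(uv[0]-i['cx'],uv[1]-i['cy'])/f
    return o+v*z/np.cos(r)
for n,p in dict(face1=(440,330),face2=(384,390),face3=(430,370),rod=(381,357),platL=(220,330),platR=(540,330),platD=(384,450)).items(): print(n,P3(*p).round(1))
P=lambda x,y,z: atz('wrist',px(x,y),z,s)[:2]
print('rod',P(381,355,116),'plat',P(384,260,49))
for z in (97,99,101):
    c=P(384,326,z); q=P(317,328,z)-c; print(z,c,np.hypot(*q),np.arctan2(q[1],q[0]))
    print('diam',np.hypot(*(P(297,326,z)-P(472,326,z))))
E
```

```text
face1 [501.  155.9  97.6]
face2 [497.2 139.6  97.4]
face3 [503.  148.1  99.2]
rod [491.1 150.  114.9]
platL [463.8 120.1  48.1]
platR [529.5 155.9  48.5]
platD [511.6 112.5  48.8]
rod [490.72092256 150.64466888] plat [489.51595644 153.27758598]
97 [490.94005256 151.19771401] 13.335108409672308 -2.6135113555869296
diam 34.8069338310239
99 [490.68791548 151.68677766] 13.24145039370393 -2.613511355586928
diam 34.562470249296055
101 [490.43577841 152.1758413 ] 13.147792377735524 -2.613511355586929
diam 34.31800666756813
```

{"method": "send_rows", "body": {"steps": [[0,0,0.18,0,0,0,-1],[0,0,0.36,0,0,0,-1],[0,0,0.54,0,0,0,-1],[0,0,0.72,0,0,0,-1],[0,0,0.9,0,0,0,-1]]}}

```text
time: 11.55
tool_pos: [491.9, 150.6, 204.0]
tool_rot: [-3.142, 0.0, 2.974]
wrist_force: [-0.5, 0.7, -0.2]
width: 0.998
finger_force: 0.0
```

{"method": "send_rows", "body": {"steps": [[0,0,0.18,0,0,0,-1],[0,0,0.36,0,0,0,-1],[0,0,0.54,0,0,0,-1],[0,0,0.72,0,0,0,-1],[0,0,0.9,0,0,0,-1]]}}

```text
time: 12.18
tool_pos: [491.9, 150.6, 204.0]
tool_rot: [-3.142, -0.0, -2.409]
wrist_force: [0.3, 0.3, 0.7]
width: 1.004
finger_force: 0.0
```

{"method": "send_rows", "body": {"steps": [[0,0,0.17,0,0,-0.01,-1],[0,0,0.34,0,0,-0.04,-1],[0,0,0.5,0,0,-0.08,-1],[0,0,0.5,0,0,-0.12,-1],[0,0,0.5,0,0,-0.132,-0.1]]}}

```text
time: 12.8
tool_pos: [489.6, 150.5, 69.4]
tool_rot: [3.137, -0.003, -1.915]
wrist_force: [0.0, -0.8, 0.4]
width: 0.93
finger_force: 0.0
```

{"method": "send_rows", "body": {"steps": [[0,0,0,0,0,0,-0.1],[0,0,0,0,0,0,1],[0,0,0,0,0,0,1],[0,0,0,0,0,0,1],[0,0,0,0,0,0,1]]}}

```text
time: 13.42
tool_pos: [488.9, 152.8, 72.1]
tool_rot: [3.135, -0.0, -1.914]
wrist_force: [-10.3, 5.6, 8.6]
width: 0.398
finger_force: 6.0
```

{"method": "send_rows", "body": {"steps": [[0,0,0,-0.003,0.002,0,1],[0,0,0,-0.003,0.002,0,1],[0,0,0,-0.003,0.002,0,1]]}}

```text
time: 13.8
tool_pos: [487.9, 153.3, 72.1]
tool_rot: [3.14, -0.001, -1.913]
wrist_force: [-5.0, -3.7, 5.5]
width: 0.376
finger_force: 30.0
```

```bash
python3 -c "
from h import *
s=ctrl.read_state();print(s['tool_pos'],s['torque'],s['wrist_force'],s['q'][5])"
```

```text
[487.91688022 153.34456084  72.05133564] [-0.27206488  0.94679035 -0.00857515] [-5.0091769  -3.73885876  5.52554465] -2.6634351429307874
```

{"method": "send_rows", "body": {"steps": [[0,0,-0.15,-0.001,-0.001,-0.0001,1],[0,0,-0.3,-0.001,-0.001,-0.0002,1],[0,0,-0.45,-0.001,-0.001,-0.0003,1],[0,0,-0.6,-0.001,-0.001,-0.0004,1],[0,0,-0.75,-0.001,-0.001,-0.0005,1]]}}

```text
time: 14.42
tool_pos: [488.4, 153.0, 71.7]
tool_rot: [3.141, 0.001, -2.668]
wrist_force: [-1.6, -0.7, 3.1]
width: 0.37
finger_force: 30.0
```

```bash
cat > st.py <<'E'
from h import *
s=ctrl.read_state();print(s['tool_pos'].round(1),s['tool_rot'].round(3),s['torque'].round(3),s['wrist_force'].round(1),s['q'][5].round(3),s['joint_torque'][5].round(3))
E
python3 st.py
```

```text
[488.4 153.   71.7] [ 3.141e+00  1.000e-03 -2.668e+00] [ 0.05   0.225 -0.017] [-1.6 -0.7  3.1] -1.91 -0.956
```

{"method": "send_rows", "body": {"steps": [[0,0,-0.15,0,0,-0.0001,1],[0,0,-0.3,0,0,-0.0002,1],[0,0,-0.45,0,0,-0.0003,1],[0,0,-0.6,0,0,-0.0004,1],[0,0,-0.75,0,0,-0.0005,1]]}}

```text
time: 15.05
tool_pos: [488.5, 152.4, 71.2]
tool_rot: [3.142, 0.001, 2.865]
wrist_force: [-1.8, -2.8, 2.6]
width: 0.376
finger_force: 30.0
```

```bash
python3 st.py
```

```text
[488.5 152.4  71.2] [3.142e+00 1.000e-03 2.865e+00] [-0.295  0.201  0.04 ] [-1.8 -2.8  2.6] -1.16 -0.954
```

{"method": "send_rows", "body": {"steps": [[0,0,-0.1,0,0,0,1],[0,0,-0.2,0,0,-0.0001,1],[0,0,-0.3,0,0,-0.0002,1],[0,0,-0.4,0,0,-0.0003,1],[0,0,-0.5,0,0,-0.0003,1]]}}

```text
time: 15.68
tool_pos: [488.3, 152.0, 70.9]
tool_rot: [-3.141, 0.001, 2.367]
wrist_force: [-2.2, -3.3, 3.0]
width: 0.371
finger_force: 30.0
```

```bash
python3 st.py
```

```text
[488.3 152.   70.9] [-3.141e+00  1.000e-03  2.367e+00] [-0.472  0.152  0.031] [-2.2 -3.3  3. ] -0.662 -0.625
```

{"method": "send_rows", "body": {"steps": [[0,0,-0.1,-0.001,-0.001,0,1],[0,0,-0.2,-0.001,-0.001,-0.0001,1],[0,0,-0.3,-0.001,-0.001,-0.0002,1],[0,0,-0.4,-0.001,-0.001,-0.0003,1],[0,0,-0.5,-0.001,-0.001,-0.0003,1]]}}

```text
time: 16.3
tool_pos: [488.0, 151.7, 70.6]
tool_rot: [3.139, 0.0, 1.866]
wrist_force: [-0.7, -1.4, 1.2]
width: 0.377
finger_force: 30.0
```

```bash
python3 st.py
```

```text
[488.  151.7  70.6] [3.139 0.    1.866] [-0.156 -0.106  0.007] [-0.7 -1.4  1.2] -0.164 -0.626
```

{"method": "send_rows", "body": {"steps": [[0,0,-0.1,0,0,0,1],[0,0,-0.2,0,0,-0.0001,1],[0,0,-0.3,0,0,-0.0002,1],[0,0,-0.4,0,0,-0.0003,1]]}}

```text
time: 16.8
tool_pos: [487.7, 151.7, 70.3]
tool_rot: [3.14, -0.0, 1.466]
wrist_force: [-1.8, -1.9, 2.7]
width: 0.378
finger_force: 30.0
```

```bash
python3 st.py
```

```text
[487.7 151.7  70.3] [ 3.14  -0.     1.466] [-0.216  0.167 -0.021] [-1.8 -1.9  2.7] 0.236 -0.626
```

{"method": "send_rows", "body": {"steps": [[0,0,-0.1,0,0,0,1],[0,0,-0.2,0,0,-0.0001,1],[0,0,-0.3,0,0,-0.0002,1],[0,0,-0.4,0,0,-0.0003,1]]}}

```text
time: 17.3
tool_pos: [487.4, 151.7, 70.0]
tool_rot: [3.141, -0.001, 1.066]
wrist_force: [-2.6, -1.9, 3.2]
width: 0.375
finger_force: 30.0
```

```bash
python3 st.py
```

```text
[487.4 151.7  70. ] [ 3.141e+00 -1.000e-03  1.066e+00] [-0.222  0.223  0.045] [-2.6 -1.9  3.2] 0.636 -0.626
```

{"method": "send_rows", "body": {"steps": [[0,0,-0.1,0,0,0,1],[0,0,-0.2,0,0,-0.0001,1],[0,0,-0.3,0,0,-0.0002,1]]}}

```text
time: 17.68
tool_pos: [487.2, 151.9, 69.8]
tool_rot: [3.141, -0.001, 0.767]
wrist_force: [-2.7, 0.4, 4.2]
width: 0.375
finger_force: 30.0
```

```bash
python3 st.py
```

```text
[487.2 151.9  69.8] [ 3.141e+00 -1.000e-03  7.670e-01] [-0.182  0.431  0.009] [-2.7  0.4  4.2] 0.936 -0.627
```

{"method": "send_rows", "body": {"steps": [[0,0,-0.1,-0.0005,0,0,1],[0,0,-0.2,-0.0005,0,-0.0001,1],[0,0,-0.3,-0.0005,0,-0.0002,1]]}}

```text
time: 18.05
tool_pos: [487.1, 152.2, 69.8]
tool_rot: [3.141, -0.002, 0.469]
wrist_force: [0.7, 1.2, 4.2]
width: 0.372
finger_force: 30.0
```

```bash
python3 st.py
```

```text
[487.1 152.2  69.8] [ 3.141e+00 -2.000e-03  4.690e-01] [ 0.373 -0.2    0.676] [0.7 1.2 4.2] 1.234 0.132
```

{"method": "send_rows", "body": {"steps": [[0,0,-0.1,0,0,0,1],[0,0,-0.2,0,0,-0.0001,1],[0,0,-0.3,0,0,-0.0002,1]]}}

```text
time: 18.42
tool_pos: [488.0, 152.5, 70.0]
tool_rot: [-3.141, -0.004, 0.168]
wrist_force: [1.0, 2.3, 1.0]
width: 0.374
finger_force: 30.0
```

```bash
python3 st.py
```

```text
[488.  152.5  70. ] [-3.141 -0.004  0.168] [ 0.29  -0.174  0.67 ] [1.  2.3 1. ] 1.535 0.011
```

The nut has bottomed: torque is 0.67 N m and the pads are slipping. I'll record the screw's angle here before backing off.

```bash
cat > scr.py <<'E'
import sys; from h import *
s,im,d=snap('wrist',sys.argv[1]); print(s['time'],s['tool_pos'].round(1),s['tool_rot'].round(3),s['torque'].round(2))
o=s['tool_pos'][:2]
for uv,cf in tip('wrist','nut_screw'):
    p=atz('wrist',uv,float(sys.argv[2]),s)[:2]; print(uv,cf,p.round(1),[np.arctan2(*(p-c)[::-1]).round(3) for c in (o,np.array([490.8,151.2]))])
im=cv2.resize(im[180:330,220:420],None,fx=4,fy=4,interpolation=cv2.INTER_CUBIC); cv2.imwrite('pics/c'+sys.argv[1],im[...,::-1])
E
python3 scr.py n1.png 96
```

```text
18.425 [488.  152.5  70. ] [-3.141 -0.004  0.168] [ 0.29 -0.17  0.67]
```

View pics/cn1.png

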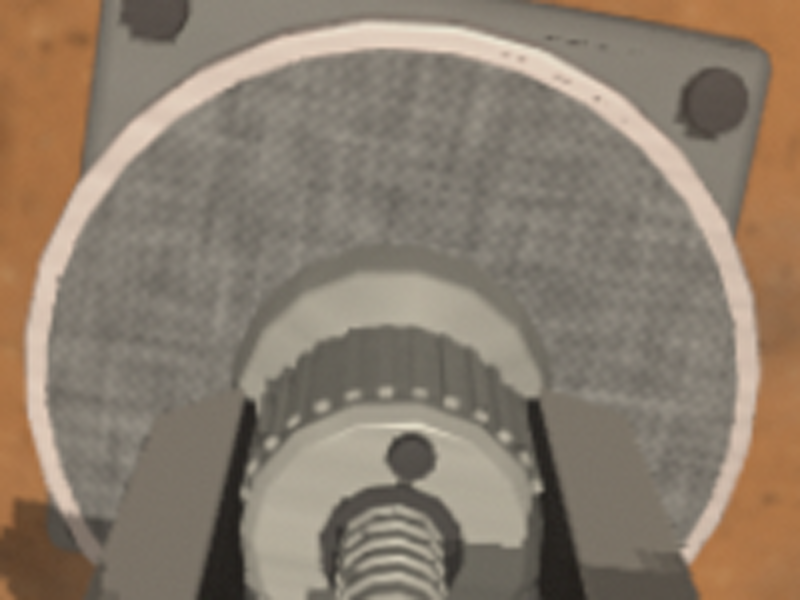

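The clamp screw shows clearly at (411,456) in the crop, between the fingers. Now I back the nut off π/2.

{"method": "send_rows", "body": {"steps": [[0,0,0.08,0,0,0.0001,1],[0,0,0.2,0,0,0.0001,1],[0,0,0.35,0,0,0.0002,1],[0,0,0.5,0,0,0.0003,1],[0,0,0.65,0,0,0.0004,1]]}}

```text
time: 19.15
tool_pos: [488.0, 152.8, 70.4]
tool_rot: [3.141, -0.004, 0.825]
wrist_force: [0.8, 2.0, 4.2]
width: 0.376
finger_force: 30.0
```

{"method": "send_rows", "body": {"steps": [[0,0,0.15,0,0,0.0001,1],[0,0,0.3,0,0,0.0002,1],[0,0,0.45,0,0,0.0003,1],[0,0,0.6,0,0,0.0004,1],[0,0,0.75,0,0,0.0005,1]]}}

```text
time: 19.77
tool_pos: [487.6, 152.9, 70.8]
tool_rot: [3.139, -0.003, 1.575]
wrist_force: [-0.8, 1.3, 3.6]
width: 0.373
finger_force: 30.0
```

{"method": "send_rows", "body": {"steps": [[0,0,0.1,0,0,0.0001,1],[0,0,0.17,0,0,0.0001,1],[0,0,0.171,0,0,0.0001,1],[0,0,0.171,0,0,0.0001,1]]}}

```text
time: 20.27
tool_pos: [487.6, 152.8, 70.9]
tool_rot: [3.138, -0.002, 1.74]
wrist_force: [0.6, 5.7, 4.1]
width: 0.374
finger_force: 30.0
```

```bash
python3 scr.py n2.png 97
```

```text
20.275 [487.6 152.8  70.9] [ 3.138e+00 -2.000e-03  1.740e+00] [ 1.04 -0.22  0.02]
[323.4 294.2] 0.64 [489.9 164.3] [np.float64(1.374), np.float64(1.64)]
```

View pics/cn2.png

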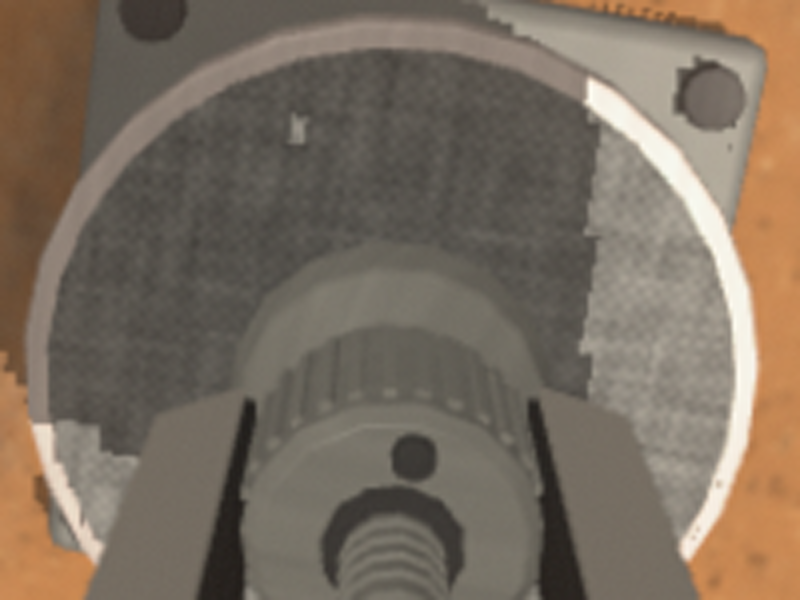

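The screw sits at (414,456), almost the same place relative to the fingers, so the nut turned with the gripper, lagging by about 0.03 rad. I'll trim that and hand in.

{"method": "send_rows", "body": {"steps": [[0,0,0.02,0,0.001,0,1],[0,0,0.025,0,0.001,0,1],[0,0,0.025,0,0.001,0,1],[0,0,0.025,0,0.001,0,1]]}}

```text
time: 20.88
tool_pos: [487.5, 152.9, 70.9]
tool_rot: [3.139, 0.0, 1.766]
wrist_force: [1.2, 1.9, 6.1]
width: 0.376
finger_force: 30.0
```

```bash
python3 st.py; python3 -c "
from workcell import ctrl
print(ctrl.close_job())"
```

```text
[487.5 152.9  70.9] [3.139 0.    1.766] [ 0.624 -0.286  0.   ] [1.2 1.9 6.1] -0.061 -0.02
the job is handed in; nothing more can be done
None
```

The job is handed in: the dial is set to the arrowhead within about 1–2°, and the nut was bottomed, backed off a quarter turn (within about 2° by the camera) and is still gripped; the tools were not touched.

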